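Refit the battery-bay cover on a bench instrument

ROBOT

A 6-joint arm with a two-finger parallel gripper is mounted at the origin on the work surface. World frame = base frame: x ahead of the robot, y to its left, z up, the work surface at z = 0. Lengths are in mm, angles in degrees, forces in N, time in s.
With the tool pointing down it reaches from about 350 to 850 mm from the base axis. Payload 8.1 kg.
Tool frame: the origin (TCP) lies on the centre line of the jaws, within the pads' length; the fingertips stand 19 mm ahead of it and the grasp point (between the pads) is the TCP; z points along the fingers, y is the line along which they close (so a half turn about z gives the same grasp; the last joint's range is limited). The gripper opens to 85 mm and grips with 20 to 120 N. Pads are 22 mm wide; open, the fingers measure 114 mm over their backs; the gripper's body (76 mm by 85 mm) begins 54 mm behind the grasp point. The pads swing forward as they close: fully open they stand 13 mm farther back than shut.
Start: joints at [69.706, 7.471, 85.268, -0, 87.261, -4.893], TCP at [159.323, 578.465, 250.292] pointing down, gripper open.
Joint ranges: [-169.43, 169.43], [-51.17, 129.36], [1.28, 143.12], [-76.62, 256.62], [0, 156.53], [-152.29, 152.29]. Speed limits (degrees/s): [136.94, 136.94, 159.86, 180, 180, 180].

INTERFACE

Orientations are given as [roll, pitch, yaw] about the fixed x, y, z axes, in that order (R = Rz(yaw) Ry(pitch) Rx(roll)).
In Python, from bench import r gives the robot as it stands. The module is installed in compiled form; this text tells all that it offers.
- The arm moves only by the tool servo_tool, never from a script. Its arguments are lists of equal length, an entry for each row: "fingers": the finger opening in m, from 0 to 0.0854; "linear": the shift along the tool's x, y, z in m, a list of three; "rotation": the turn, a rotation vector about the tool's x, y, z in degrees, a list of three. A call has 1 to 10 rows; each row is the pose to reach, as a shift and turn from the pose commanded when the call began, along the tool's axes at that moment; what a row does not reach only later rows make up. A row lasts 1/10 s, in which the tool goes at most 50 mm and 8.59 degrees, less where a joint would pass 70% of its speed; a pose out of reach is approached as far as the arm can. A call with a gripper value outside its range is refused whole. The fingers move at their own pace and stop on an object; "force" is the grip in N (left out, the last holds). Time passes only in rows, so rows that repeat a pose let the fingers close. It gives the time, the measured TCP pose, the force, the opening and the grip force at its end, in the units of the state.
- r.sense(): the state, without advancing time (a new reading comes with each control period).
- r.snapshot(name): name is "scene" or "side" or "wrist"; returns a dict with "frame" (384x512x3 uint8, red, green, blue), "fx", "fy", "cx", "cy" (pixels), "camera_from_world" (4x4, takes a point from world to camera coordinates). Camera axes: x right, y up, looking along -z (the intrinsics and any distortion apply to the point x, -y, -z); pixel columns grow to the right and rows downward; lengths in mm; the calibration is good to about 2 mm. A picture is of the moment at which its call begins. There is no depth.
- r.hand_in(): hands the job in; it is judged then, once.
The state is a dict: "time": time; "joint_pos": joint angles; "qd": joint speeds; "joint_efforts": joint torques, N m; "tool_pos": TCP position; "tcp_rot": TCP orientation; "ft_force": force on the tool from outside, world axes, zero at the start; "wrist_torque": the same for the moment, N m; "finger_gap": finger opening in mm; "grip_force": force on a finger pad.
Only numpy, scipy, OpenCV 4.12 (cv2) and the standard library are available. Lean on these libraries where they do the work, as an engineer would, in place of code of your own. Each camera call takes 0.05 s, during which the arm holds its last target. There are 200 camera calls.

TASK

Put the loose battery cover back on the bench instrument: with its tail end held up, hook its front lip under the edge of the slot at the front of the open bay, then pivot it down and press the tail until the catch snaps over it and the cover is flat and fully home. It is thin plastic, so feel your way: never press or push on the cover or the instrument with more than 35 N. Leave the beaker, the bottle and the tube box where they are.

Things in the scene. Friction and masses are not known exactly. Their poses are not given: they have to be found in the camera images.
- unit: cream instrument 242 x 160 x 80, open battery bay on top. Origin: where the underside centre of the fitted cover belongs, 90 mm above the bench; z up, x from the bay's front slot (-x, robot side) to the catch (+x). In mm: box x -92..150, y -80..80, top z 10. On soft rubber mounts: it sinks several mm under load and comes back, so go by force, not height; no give sideways
- bay (a point): same point and axes as the unit's origin. Bay (mm from here): x -68..62, y -42..42, open above. The cover rests on two side ledges at z 0 (|y| 30..42, x -45..62); between them a battery pack, top at z -4
- slot (a point): middle of the lower edge of the overhang above the front slot (unit frame x -57.5, z 5.5 mm; axes as the unit). The slot runs from here 10.5 mm towards -x to its end wall at x -68, 84 mm wide; its floor is at z -6 and reaches back to x -45, so the lip can enter sloping down by about 0.33 rad
- catch_tip (a point): nose of the catch in its rest position (unit frame x 58, z 6 mm; axes as the unit). Above it the catch is a steep ramp up to x 62, z 13.8, on which the tail of a hooked cover comes to rest. Pressed at the press point, the catch gives way at about 8 to 15 N (the force drops) and snaps over the tail; then rising to 18 to 22 N makes sure
- catch (a joint): the spring catch, a sliding grey plastic tab 40 mm wide at the rear of the bay; 0 = fully out over the bay, grows (to about 0.004 m) as the tail pushes it back; springs back to 0 by itself
- cover: loose cream plastic cover, about 0.11 kg, right side up on the bench. Origin: underside centre; z up, x from lip (-x) to tail (+x). In mm: plate x -55..55, y -40..40, z 0..10; lip x -67..-55, y -30..30, z 0..4; tail tongue x 55..61, y -18..18, z 0..4. Fitted, it has 1 mm play fore and aft and 2 mm sideways either way, and its top is flush with the instrument's
- cover_rib (a point): top centre of the grip rib on the cover (cover frame x -12, z 30 mm; axes as the cover); the rib is 44 mm long (x), 14 mm thick (y), 20 mm high above the plate: pinch it across y
- cover_press (a point): a place to press, on the ribbed top of the cover near its tail (cover frame x 40, z 10 mm; axes as the cover)
- cover_lip (a point): middle of the cover's lip edge (cover frame x -67, z 2 mm; axes as the cover)
- cover_tail (a point): middle of the cover's tail edge (cover frame x 61, z 2 mm; axes as the cover)
- beaker: red plastic beaker, 80 mm across, 110 high, bystander; origin under its centre
- bottle: brown bottle, 60 mm across, 150 high, bystander; origin under its centre
- tubebox: white box of tubes, 130 x 90 x 45 mm, bystander; origin under its centre
There are look-alikes about, which are no part of the job. Leave any brown or purple look-alike of the cover alone.

How it is judged (in metres and radians):
On the way:
1. the cover's lip is hooked under the slot's overhang (at least 4 mm in) while its tail is still up (more than 8 mm above its seat) (x of cover_lip in the frame of unit below -0.0615 m and z of cover_lip in the frame of unit between -0.008 and 0.0055 m and y of cover_lip in the frame of unit between -0.006 and 0.006 m and z of cover_tail in the frame of unit above 0.01 m), for 0.2 s.
At the end, for the whole second after the job is handed in: the cover lies flat in the bay (within 2 degrees, lip and tail within 2.5 mm of their seated height), its lip under the overhang, the catch sprung back over its tail (joint below 1.5 mm), the cover at rest and released (x of cover_lip in the frame of unit below -0.0635 m and z of cover_lip in the frame of unit between -0.001 and 0.0045 m and z of cover_tail in the frame of unit between -0.001 and 0.0045 m and y of cover in the frame of unit between -0.005 and 0.005 m and value of joint catch below 0.0015 m and angle between the z axis of cover and the z axis of unit, either way round below 0.035 rad and linear speed of cover below 0.02 m/s); the robot touches nothing.
It fails at once if the cover or the instrument is pressed with more than 35 N (contact force between any of cover, the arm and unit above 35 N).
It fails at once if a bystander (beaker, bottle, tube box) is moved more than 20 mm (distance of any of beaker, bottle, tubebox from where it was at the start of the episode above 0.02 m).
It also fails if it takes over 64 s, if anything falls off the work surface, if the arm or the gripper's body presses on something with over 40 N, if the wrist force passes 120 N, or if a joint passes its speed limit or range.

## Working session

There is one attempt and no reset: what is moved stays moved. The work goes in short steps, Python scripts to look and compute and a tool call to move; the robot and the scene stay as the last step left them, time stands still between calls to the robot, and variables do not carry over. Pictures are saved under pics/ and viewed, at most 10 in all, crops included, and the job is handed in when it is done.

Besides the shell and the picture viewer there is one more tool, called after "Request:" by a JSON object that holds its "name" and its "arguments", one argument or row to a line. servo_tool: Moves the arm, as the interface text tells. Its arguments: {"type":"object","properties":{"fingers":{"type":"array","items":{"type":"number"}},"linear":{"type":"array","items":{"type":"array","items":{"type":"number"}}},"rotation":{"type":"array","items":{"type":"array","items":{"type":"number"}}},"force":{"type":"number"}},"required":["fingers","linear","rotation"]}

```bash
mkdir -p pics; cat > h.py <<'E'
import numpy as np, cv2, pickle
from bench import r
def snap(n,f):
    s=r.snapshot(n); cv2.imwrite(f'pics/{f}.png',s['frame'][:,:,::-1]); pickle.dump(s,open(f'pics/{f}.pkl','wb')); return s
def load(f): return pickle.load(open(f'pics/{f}.pkl','rb'))
def ray(s,u,v):
    T=np.array(s['camera_from_world']); R=T[:3,:3]; o=-R.T@T[:3,3]
    d=R.T@np.array([(u-s['cx'])/s['fx'],-(v-s['cy'])/s['fy'],-1]); return o,d
def plane(s,u,v,z):
    o,d=ray(s,u,v); return o+d*(z-o[2])/d[2]
def proj(s,p):
    T=np.array(s['camera_from_world']); c=T[:3,:3]@np.array(p)+T[:3,3]
    return np.array([s['cx']+s['fx']*c[0]/-c[2], s['cy']-s['fy']*c[1]/-c[2]])
E
python3 - <<'E'
from h import *
for n in('scene','side','wrist'):
    s=snap(n,n+'0'); print(n,s.keys(),s['fx'],s['cx'],s['cy'],ray(s,256,192))
a=[cv2.imread(f'pics/{n}0.png') for n in('scene','side')]
cv2.imwrite('pics/both.png',cv2.resize(np.vstack(a),None,fx=.78,fy=.78))
print(r.sense())
E
```

```text
scene dict_keys(['frame', 'fx', 'fy', 'cx', 'cy', 'camera_from_world']) 366.606853203367 260.40209380623565 188.42705404695653 (array([1104.04809999,  693.04183603,  814.87650009]), array([-0.44060265, -0.61848689, -0.65083212]))
side dict_keys(['frame', 'fx', 'fy', 'cx', 'cy', 'camera_from_world']) 498.2666419124246 249.08322934834436 192.0931979890427 (array([  526.28935948, -1201.70968738,   808.13079904]), array([ 0.05947279,  0.85276595, -0.51908184]))
wrist dict_keys(['frame', 'fx', 'fy', 'cx', 'cy', 'camera_from_world']) 330.692272065213 261.3948741784313 188.7661222941829 (array([ 78.18951426, 599.65070053, 372.68558311]), array([ 0.31789611, -0.10644902, -0.9423229 ]))
{'time': 0.15, 'joint_pos': array([ 6.97066672e+01,  7.50547201e+00,  8.53150065e+01,  4.75132321e-05,
        8.72626787e+01, -4.89310798e+00]), 'qd': array([-0.04051575, -0.02310998, -0.21893497, -0.04025471,  0.11407532,
        0.03682594]), 'joint_efforts': array([-1.18273221e-05, -5.70063865e+01, -5.01159418e+01, -2.76168430e-04,
        9.69038636e-03, -2.60751182e-05]), 'tool_pos': array([159.17494969, 578.08480264, 249.48166159]), 'tcp_rot': array([-1.79917150e+02, -7.14034733e-03,  1.64599768e+02]), 'ft_force': array([ 0.41918426, -0.29496442,  0.74489387]), 'wrist_torque': array([-0.02495736, -0.02631203, -0.05053397]), 'grip_force': 0.0, 'finger_gap': 85.46936577964239}
```

View pics/scene0.png

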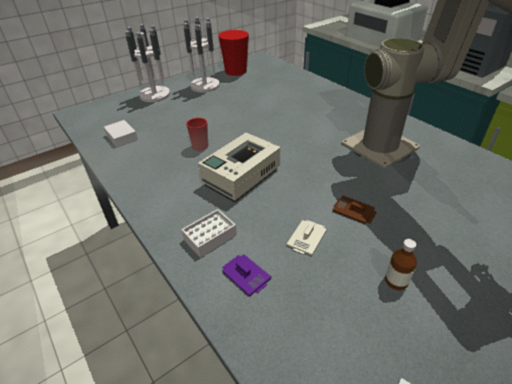

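View pics/side0.png

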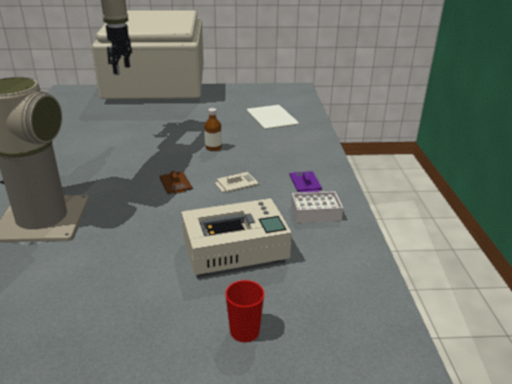

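The scene view shows three cover-shaped things: cream at (307,236), brown at (355,208) and purple at (246,274). The cream one fits the description, since the cover is cream plastic and the other two colours are excluded. The instrument is at (240,165) in the scene view and (236,235) in the side view, with its screen at +x. I'll confirm with an enlarged crop.

```bash
python3 - <<'E'
from h import *
a=cv2.imread('pics/scene0.png');b=cv2.imread('pics/side0.png')
def c(i,u,v,w,h): return cv2.resize(i[v:v+h,u:u+w],(400,300),interpolation=cv2.INTER_CUBIC)
cv2.imwrite('pics/crop1.png',np.vstack([np.hstack([c(a,280,212,56,42),c(b,208,162,56,42)]),np.hstack([c(a,190,125,100,75),c(b,176,190,120,90)])]))
# cream contour of cover & unit
for n,i,boxes in(('scene',a,[(280,212,56,42)]),('side',b,[(208,162,56,42)])):
    for (u,v,w,h) in boxes:
        hsv=cv2.cvtColor(i[v:v+h,u:u+w],cv2.COLOR_BGR2HSV)
        m=(hsv[...,2]>135).astype(np.uint8)
        cs,_=cv2.findContours(m,0,2); k=max(cs,key=cv2.contourArea)
        print(n,cv2.contourArea(k)); s=load(n+'0')
        k=cv2.approxPolyDP(cv2.convexHull(k),1.0,True)[:,0]+[u,v]
        for q in k: print(q,plane(s,*q,0).round(0)[:2],plane(s,*q,10).round(0)[:2])
E
```

```text
scene 839.5
[324 225] [483. 174.] [490. 181.]
[326 230] [493. 193.] [501. 199.]
[312 253] [588. 232.] [594. 237.]
[301 253] [613. 212.] [619. 218.]
[294 250] [621. 192.] [627. 198.]
[287 244] [622. 162.] [628. 169.]
[287 241] [614. 153.] [620. 160.]
[302 219] [518. 113.] [525. 120.]
[307 219] [506. 123.] [513. 130.]
side 496.5
[258 182] [629. 188.] [628. 171.]
[221 191] [510. 136.] [510. 119.]
[215 184] [491. 180.] [491. 163.]
[217 178] [497. 219.] [497. 201.]
[246 171] [594. 263.] [593. 245.]
```

View pics/crop1.png

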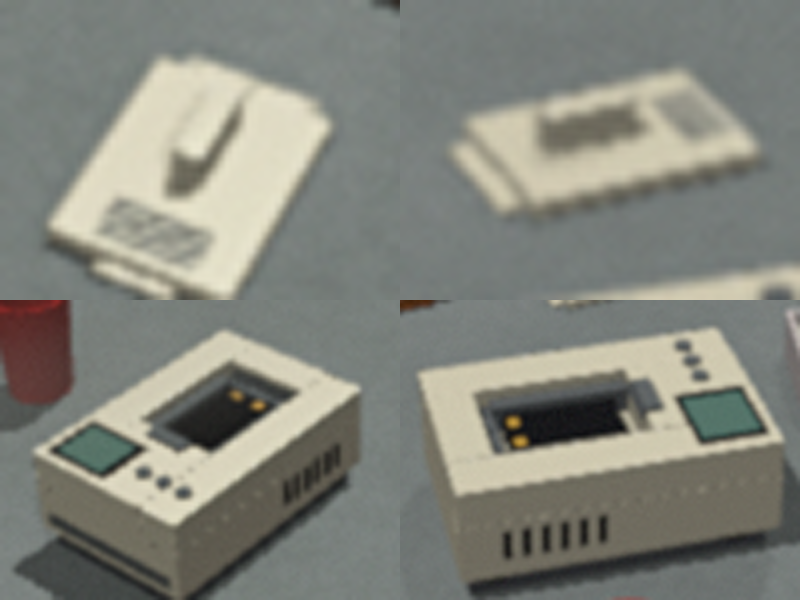

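The crop confirms it: the cream cover is right side up, with its lip towards the robot (-x) and its tail tongue on the ribbed-patch side. The instrument's bay opening and grey catch are also visible. Next I fit both poses from the corner pixels in both views.

```bash
cat >> h.py <<'E'
def fit(obs,x0):
    "obs: list of (snap, model xyz list, pixel list); planar pose x,y,yaw(deg); z of model is world z"
    from scipy.optimize import least_squares
    def f(p):
        c,s=np.cos(np.radians(p[2])),np.sin(np.radians(p[2])); e=[]
        for sn,M,P in obs:
            for m,q in zip(M,P): e+=list(proj(sn,[p[0]+c*m[0]-s*m[1],p[1]+s*m[0]+c*m[1],m[2]])-q)
        return e
    o=least_squares(f,x0); return o.x.round(2),np.round(o.fun,1)
def subpix(s,P,w=3):
    g=cv2.cvtColor(s['frame'],cv2.COLOR_RGB2GRAY)
    return cv2.cornerSubPix(g,np.float32(P).reshape(-1,1,2),(w,w),(-1,-1),(3,50,.01)).reshape(-1,2)
E
python3 - <<'E'
from h import *
a,b=load('scene0'),load('side0')
Uc=[(-92,80,100),(-92,-80,100),(150,-80,100),(150,80,100)]
# scene: looking toward robot (-x,-y): back-right(280,146)= -x,+y ; 
Psc={(-92,80):(280,146.25),(150,80):(234.5,182),(150,-80):(198.75,163),(-92,-80):(246.25,133)}
Psi={(-92,80):(181.4,211.6),(150,80):(271.4,198.4),(150,-80):(291.5,231.4),(-92,-80):(194,248.5)}
M=[(k[0],k[1],100) for k in Psc]
A=[Psc[m[:2]] for m in M];B=[Psi[m[:2]] for m in M]
for nm,o in(('sc',[(a,M,A)]),('si',[(b,M,B)]),('both',[(a,M,A),(b,M,B)])): print('unit',nm,*fit(o,[500,-100,0]))
Mc=[(-55,-40,10),(-55,40,10),(55,40,10),(55,-40,10)]
Pc=[(302.4,220.1),(326.2,229.1),(312.9,253.7),(287,243.9)]
Pd=[(208+(535-400)/7.14,162+206/7.14),(208+(467-400)/7.14,162+113/7.14),(208+(683-400)/7.14,162+68/7.14),(208+(762-400)/7.14,162+150/7.14)]
for nm,o in(('sc',[(a,Mc,Pc)]),('si',[(b,Mc,Pd)]),('both',[(a,Mc,Pc),(b,Mc,Pd)])): print('cover',nm,*fit(o,[550,180,30]))
# neighbours
for nm,p,z in(('bottle',(400,285),0),('tubebox',(209,245),0),('brown',(355,215),0),('purple',(246,280),0),('beaker',(198,149),0)): print(nm,plane(a,*p,z).round())
E
```

```text
unit sc [ 516.08 -181.62   13.94] [ 0.6  0.6  0.  -0.4 -0.2  0.3 -0.5 -0.6]
unit si [ 518.96 -183.97   13.65] [ 0.2 -0.  -0.4 -0.4  0.6  0.2 -0.4  0. ]
unit both [ 518.   -182.39   13.79] [ 0.1  0.8 -0.8 -0.3 -0.9  0.3 -0.9 -0.5 -0.2 -0.3 -0.9 -0.8  0.1 -0.2
 -0.7 -0.4]
cover sc [561.47 182.46  24.09] [-0.2 -0.1  0.5 -0.4 -0.2  0.3 -0.1  0.1]
cover si [563.56 181.53  22.51] [-0.  -0.6 -0.3  0.7  0.3  0.2 -0.  -0.2]
cover both [562.58 182.53  23.54] [-0.3  0.   0.4 -0.1 -0.7  0.6 -0.5  0.2 -0.  -0.7 -0.7  0.8 -0.3 -0.
 -0.3 -0.6]
bottle [483. 452.   0.]
tubebox [803.  23.   0.]
brown [376. 204.   0.]
purple [789. 190.   0.]
beaker [ 575. -437.    0.]
```

```bash
cat >> h.py <<'E'
from scipy.spatial.transform import Rotation as Ro
def rot(rpy): return Ro.from_euler('xyz',rpy,degrees=True)
def rel(p0,e0,p1,e1):
    R=rot(e0); d=R.inv().apply(np.array(p1)-p0)/1000; w=(R.inv()*rot(e1)).as_rotvec(degrees=True)
    print('linear',d.round(4),'rot',w.round(2))
def after(p0,e0,lin,w):
    R=rot(e0); return (np.array(p0)+R.apply(lin)*1000).round(2),(R*Ro.from_rotvec(w,degrees=True)).as_euler('xyz',degrees=True).round(3)
E
python3 - <<'E'
from h import *
rel([159.32,578.47,250.29],[180,0,164.6],[551.6,177.7,200],[180,0,23.5])
E
```

```text
linear [-0.4846 -0.2822  0.0503] rot [  0.   -0.  141.1]
```

Request:
{"name": "servo_tool", "arguments": {
  "fingers": [0.085, 0.085, 0.085, 0.085, 0.085, 0.085, 0.085, 0.085, 0.085, 0.085],
  "linear": [
    [-0.048, -0.028, 0.005],
    [-0.096, -0.056, 0.01],
    [-0.144, -0.084, 0.015],
    [-0.192, -0.112, 0.02],
    [-0.24, -0.14, 0.025],
    [-0.28, -0.164, 0.03],
    [-0.32, -0.186, 0.03],
    [-0.34, -0.2, 0.03],
    [-0.34, -0.2, 0.03],
    [-0.34, -0.2, 0.03]
  ],
  "rotation": [
    [0, 0, 8],
    [0, 0, 16],
    [0, 0, 24],
    [0, 0, 32],
    [0, 0, 40],
    [0, 0, 48],
    [0, 0, 56],
    [0, 0, 64],
    [0, 0, 70],
    [0, 0, 70]
  ],
  "force": 40
}}

```text
time: 1.15
tool_pos: [434.7, 294.1, 219.9]
tcp_rot: [-180.0, 0.0, 94.3]
ft_force: [0.1, 0.4, -0.6]
finger_gap: 85.1
grip_force: 0.0
```

```bash
python3 - <<'E'
from h import *
p,e=after([159.323,578.465,250.292],[180,0,164.6],[-.34,-.2,.03],[0,0,70]); print(p,e)
rel(p,e,[551.6,177.7,200],[180,0,23.5])
s=r.sense(); print(s['tool_pos'],s['tcp_rot'])
E
```

```text
[434.   295.36 220.29] [-180.     0.    94.6]
linear [-0.1267  0.1078  0.0203] rot [-0.  -0.  71.1]
[434.65095878 294.06075871 219.88328226] [-1.79952940e+02  1.03128862e-02  9.43331406e+01]
```

Request:
{"name": "servo_tool", "arguments": {
  "fingers": [0.085, 0.085, 0.085, 0.085, 0.085, 0.085, 0.085, 0.085, 0.085, 0.085],
  "linear": [
    [-0.02, 0.016, 0.004],
    [-0.04, 0.032, 0.008],
    [-0.06, 0.048, 0.012],
    [-0.08, 0.064, 0.015],
    [-0.1, 0.08, 0.018],
    [-0.11, 0.095, 0.02],
    [-0.1267, 0.1078, 0.0203],
    [-0.1267, 0.1078, 0.0203],
    [-0.1267, 0.1078, 0.0203],
    [-0.1267, 0.1078, 0.0203]
  ],
  "rotation": [
    [0, 0, 8],
    [0, 0, 16],
    [0, 0, 24],
    [0, 0, 32],
    [0, 0, 40],
    [0, 0, 48],
    [0, 0, 56],
    [0, 0, 64],
    [0, 0, 71.1],
    [0, 0, 71.1]
  ]
}}

```text
time: 2.15
tool_pos: [551.1, 178.7, 199.7]
tcp_rot: [-180.0, 0.0, 23.6]
ft_force: [0.5, 0.2, -0.5]
finger_gap: 85.0
grip_force: 0.0
```

```bash
python3 - <<'E'
from h import *
s=snap('wrist','w1'); t=r.sense(); print(t['tool_pos'],t['tcp_rot'])
c,sn=np.cos(np.radians(23.5)),np.sin(np.radians(23.5))
for m in[(-55,-40,10),(-55,40,10),(55,40,10),(55,-40,10),(-12,0,30)]: print(m,proj(s,[562.6+c*m[0]-sn*m[1],182.5+sn*m[0]+c*m[1],m[2]]).round(1))
E
```

```text
[551.08925788 178.67499088 199.75748267] [-1.79982056e+02  2.66322870e-02  2.38711532e+01]
(-55, -40, 10) [301.  206.1]
(-55, 40, 10) [222.6 206. ]
(55, 40, 10) [218.1  93.9]
(55, -40, 10) [305.9  94. ]
(-12, 0, 30) [261.9 170.8]
```

View pics/w1.png

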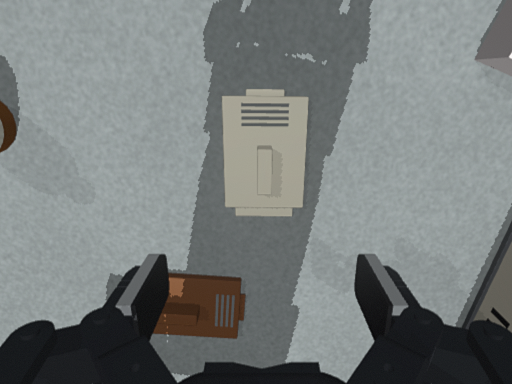

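The wrist view shows the cream cover at (265,152), lip down, about 3 px from the prediction. The brown look-alike is at (205,305). I refine the pose from this picture.

```bash
python3 - <<'E'
from h import *
s=load('w1'); a,b=load('scene0'),load('side0')
Mc=[(-55,-40,10),(-55,40,10),(55,40,10),(55,-40,10)]
P=subpix(s,[(303,208),(226,207),(222,97),(308,97)]); print(P)
print(fit([(s,Mc,P)],[562,182,23]))
Pc=[(302.4,220.1),(326.2,229.1),(312.9,253.7),(287,243.9)]
Pd=[(226.9,190.9),(217.4,177.8),(247.6,171.5),(258.7,183)]
x,_=fit([(s,Mc,P),(a,Mc,Pc),(b,Mc,Pd)],[562,182,23]);print(x)
# rib top edges from wrist mask: left/right in world
E
```

```text
[[302.28317 206.48279]
 [224.76186 206.23422]
 [221.59814  95.66016]
 [307.96777  96.80022]]
(array([562.2 , 179.98,  23.08]), array([ 0.4,  1.1, -0.4,  0.7, -0.6, -0.5,  0.7, -0.9]))
[562.2  180.22  23.13]
```

```bash
python3 - <<'E'
from h import *
p,e=after([434.,295.36,220.29],[180,0,94.6],[-.1267,.1078,.0203],[0,0,71.1]);print(p,e)
rel(p,e,[551.4,176.3,32],[180,0,23.2])
for i in range(3):
    r.snapshot('wrist'); s=r.sense(); print(s['time'],s['tool_pos'].round(2),s['tcp_rot'].round(2))
E
```

```text
[551.61 177.71 199.99] [180.    0.   23.5]
linear [-0.0008  0.0012  0.168 ] rot [ 0.  -0.   0.3]
2.25 [551.17 178.6  199.84] [-1.7999e+02  2.0000e-02  2.3900e+01]
2.3 [551.22 178.49 199.9 ] [-1.7999e+02  1.0000e-02  2.3850e+01]
2.35 [551.29 178.33 199.94] [-1.800e+02  1.000e-02  2.379e+01]
```

Request:
{"name": "servo_tool", "arguments": {
  "fingers": [0.085, 0.085, 0.085, 0.085, 0.085, 0.085, 0.085, 0.085, 0.085, 0.085],
  "linear": [
    [-0.001, 0.001, 0.03],
    [-0.001, 0.001, 0.06],
    [-0.001, 0.001, 0.09],
    [-0.001, 0.001, 0.12],
    [-0.001, 0.001, 0.14],
    [-0.001, 0.001, 0.155],
    [-0.001, 0.001, 0.163],
    [-0.001, 0.001, 0.168],
    [-0.001, 0.001, 0.168],
    [-0.001, 0.001, 0.168]
  ],
  "rotation": [
    [0, 0, 0.3],
    [0, 0, 0.3],
    [0, 0, 0.3],
    [0, 0, 0.3],
    [0, 0, 0.3],
    [0, 0, 0.3],
    [0, 0, 0.3],
    [0, 0, 0.3],
    [0, 0, 0.3],
    [0, 0, 0.3]
  ]
}}

```text
time: 3.35
tool_pos: [551.9, 176.6, 33.1]
tcp_rot: [180.0, -0.1, 23.2]
ft_force: [0.1, 0.2, 0.4]
finger_gap: 85.3
grip_force: 0.0
```

Request:
{"name": "servo_tool", "arguments": {
  "fingers": [0.05, 0.03, 0.02, 0.01, 0.005, 0.005, 0.005, 0.005, 0.005, 0.005],
  "linear": [
    [0, 0, 0],
    [0, 0, 0],
    [0, 0, 0],
    [0, 0, 0],
    [0, 0, 0],
    [0, 0, 0],
    [0, 0, 0],
    [0, 0, 0],
    [0, 0, 0],
    [0, 0, 0]
  ],
  "rotation": [
    [0, 0, 0],
    [0, 0, 0],
    [0, 0, 0],
    [0, 0, 0],
    [0, 0, 0],
    [0, 0, 0],
    [0, 0, 0],
    [0, 0, 0],
    [0, 0, 0],
    [0, 0, 0]
  ],
  "force": 30
}}

```text
time: 4.35
tool_pos: [551.2, 176.4, 32.2]
tcp_rot: [180.0, -0.0, 23.2]
ft_force: [0.2, -0.7, 3.2]
finger_gap: 13.2
grip_force: 29.7
```

```bash
python3 - <<'E'
from h import *
s=snap('wrist','w2'); t=r.sense(); print(t['tool_pos'].round(2),t['tcp_rot'].round(2),t['finger_gap'],t['grip_force'],t['ft_force'])
E
```

```text
[551.26 176.42  32.19] [ 1.7999e+02 -2.0000e-02  2.3200e+01] 13.68882827666547 29.770587980747223 [-0.00670915 -0.42451317  3.62864403]
```

View pics/w2.png

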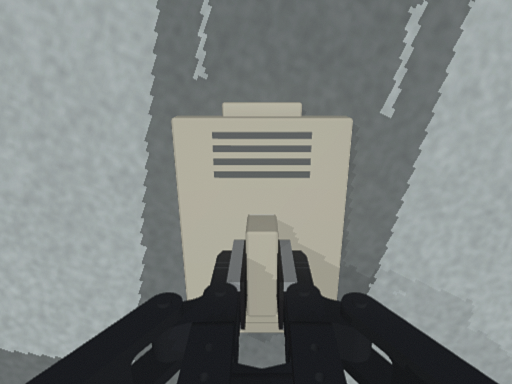

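Held cleanly, with a 13.7 mm gap on the rib. The plate's tail corners are at (172,118) and (352,118). I get the cover's offset in the tool from those corners, then lift.

```bash
python3 - <<'E'
from h import *
s=load('w2'); t=r.sense()
P=subpix(s,[(173,118),(352,119)]);print(P)
R=rot(t['tcp_rot'])
for q in P: print(R.inv().apply(plane(s,*q,10)-t['tool_pos']).round(1))
print(rot([180,0,23.2]).inv().apply([0,0,1]))
E
```

```text
[[171.69336 117.83308]
 [352.1856  118.92063]]
[ 66.1 -38.1  22.2]
[65.5 40.2 22.2]
[ 0.0000000e+00  1.2246468e-16 -1.0000000e+00]
```

Request:
{"name": "servo_tool", "arguments": {
  "fingers": [0.005, 0.005, 0.005, 0.005, 0.005, 0.005, 0.005, 0.005, 0.005, 0.005],
  "linear": [
    [0, 0, -0.01],
    [0, 0, -0.03],
    [0, 0, -0.06],
    [0, 0, -0.1],
    [0, 0, -0.14],
    [0, 0, -0.17],
    [0, 0, -0.19],
    [0, 0, -0.2],
    [0, 0, -0.2],
    [0, 0, -0.2]
  ],
  "rotation": [
    [0, 0, 0],
    [0, 0, 0],
    [0, 0, 0],
    [0, 0, 0],
    [0, 0, 0],
    [0, 0, 0],
    [0, 0, 0],
    [0, 0, 0],
    [0, 0, 0],
    [0, 0, 0]
  ]
}}

```text
time: 5.4
tool_pos: [550.5, 176.3, 230.7]
tcp_rot: [-180.0, 0.1, 23.2]
ft_force: [0.1, -0.4, -1.2]
finger_gap: 13.3
grip_force: 29.3
```

```bash
cat >> h.py <<'E'
def tcp(U,X,Y,Z,th,dyaw=0,g=(-11.2,0,32.2)):
    "U=(x,y,yaw) of unit; lip bottom-front edge at unit (X,Y,Z); th tail-up deg -> TCP pos, rpy"
    Ru=rot([0,0,U[2]]); Rc=Ru*rot([0,0,dyaw])*rot([0,-th,0])
    p=np.array([U[0],U[1],90])+Ru.apply([X,Y,Z])+Rc.apply(np.array(g)-[-67,0,0])
    return p.round(2),(Rc*rot([180,0,0])).as_euler('xyz',degrees=True).round(3)
E
python3 - <<'E'
from h import *
p,e=tcp((516.6,-184,13.8),-45,0,40,17.2); print(p,e)
rel([551.4,176.3,232],[180,0,23.2],p,e)
s=r.sense();print(s['tool_pos'],s['tcp_rot'])
E
```

```text
[ 515.42 -184.29  177.26] [180.  -17.2  13.8]
linear [-0.1751  0.3173  0.0547] rot [-1.41 17.16  9.33]
[550.49548802 176.26951123 230.69577005] [-1.79982215e+02  9.91495075e-02  2.32006237e+01]
```

Request:
{"name": "servo_tool", "arguments": {
  "fingers": [0.005, 0.005, 0.005, 0.005, 0.005, 0.005, 0.005, 0.005, 0.005, 0.005],
  "linear": [
    [-0.015, 0.028, 0.0],
    [-0.035, 0.065, 0.005],
    [-0.057, 0.104, 0.01],
    [-0.08, 0.144, 0.015],
    [-0.1, 0.183, 0.02],
    [-0.122, 0.222, 0.025],
    [-0.144, 0.261, 0.032],
    [-0.162, 0.293, 0.04],
    [-0.172, 0.311, 0.05],
    [-0.1751, 0.3173, 0.0547]
  ],
  "rotation": [
    [0, 1, 0.5],
    [-0.1, 3, 1.5],
    [-0.3, 5, 3],
    [-0.5, 7, 4],
    [-0.7, 9, 5],
    [-0.9, 11, 6],
    [-1.1, 13, 7],
    [-1.2, 15, 8],
    [-1.3, 16.5, 9],
    [-1.41, 17.16, 9.33]
  ]
}}

```text
time: 6.4
tool_pos: [512.9, -185.7, 173.9]
tcp_rot: [-179.8, -17.0, 13.5]
ft_force: [-0.9, 1.7, -1.5]
finger_gap: 13.1
grip_force: 29.4
```

Request:
{"name": "servo_tool", "arguments": {
  "fingers": [0.005, 0.005, 0.005, 0.005, 0.005, 0.005],
  "linear": [
    [0, 0, 0],
    [0, 0, 0],
    [0, 0, 0],
    [0, 0, 0],
    [0, 0, 0],
    [0, 0, 0]
  ],
  "rotation": [
    [0, 0, 0],
    [0, 0, 0],
    [0, 0, 0],
    [0, 0, 0],
    [0, 0, 0],
    [0, 0, 0]
  ]
}}

```text
time: 7.0
tool_pos: [515.5, -183.8, 177.6]
tcp_rot: [180.0, -17.2, 13.9]
ft_force: [-0.3, 0.6, -0.9]
finger_gap: 13.2
grip_force: 29.4
```

```bash
python3 - <<'E'
from h import *
a=snap('scene','sc2')['frame'];b=snap('side','si2')['frame'];w=snap('wrist','w3')['frame']
t=r.sense();print(t['tool_pos'],t['tcp_rot'],t['ft_force'])
def c(i,u,v,w,h,o=(400,300)): return cv2.resize(i[v:v+h,u:u+w],o,interpolation=cv2.INTER_CUBIC)
cv2.imwrite('pics/m2.png',np.vstack([np.hstack([c(a,190,100,100,75),c(b,166,160,133,100)]),c(w,0,50,512,192,(800,300))])[:,:,::-1])
E
```

```text
[ 515.25261532 -184.11304679  177.44759471] [179.98920207 -17.20687079  13.81816739] [ 0.01679864  0.35318245 -1.29599086]
```

View pics/m2.png

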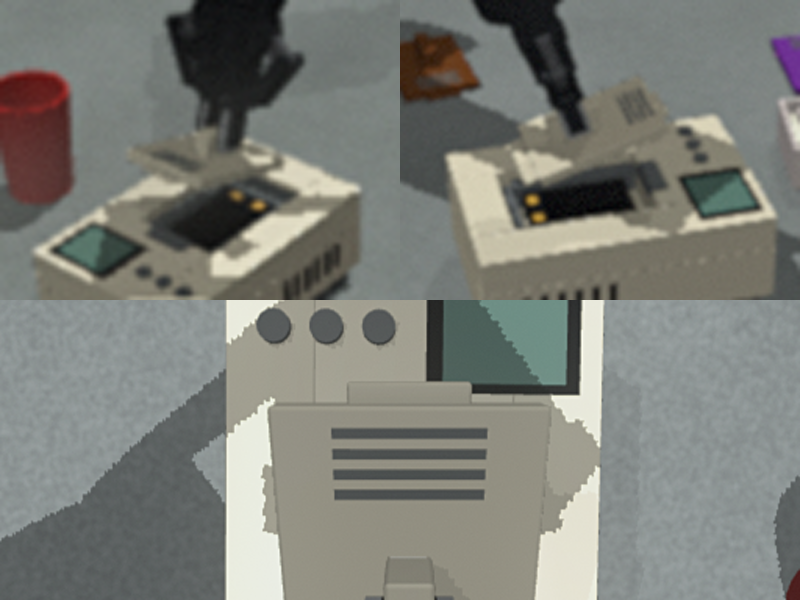

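```bash
python3 - <<'E'
from h import *
s=load('w3'); g=cv2.GaussianBlur(cv2.cvtColor(s['frame'],cv2.COLOR_RGB2GRAY),(1,3),0).astype(float)
U=(516.6,-184,13.8); Ru=rot([0,0,U[2]])
for nm,u0 in(('L',144),('R',384)):
    q=[]
    for v in range(55,240):
        d=np.abs(np.diff(g[v,u0-8:u0+9])); k=d.argmax()
        if d[k]>40: q.append(Ru.inv().apply(plane(s,u0-8+k+1,v,100)-[U[0],U[1],90])[:2])
    q=np.array(q); f=np.polyfit(q[:,0],q[:,1],1); res=q[:,1]-np.polyval(f,q[:,0]); ok=abs(res)<1; f=np.polyfit(q[ok,0],q[ok,1],1)
    print(nm,len(q),ok.sum(),'slope deg',np.degrees(f[0]).round(2),'y at x=0',np.polyval(f,0).round(2),'at 60',np.polyval(f,60).round(2))
P=subpix(s,[(172,117),(352,117)]);print(P)
# unit top corners refined in scene/side first images with subpix
a,b=load('scene0'),load('side0')
M=[(-92,80,100),(150,80,100),(150,-80,100),(-92,-80,100)]
A=subpix(a,[(280,146.25),(234.5,182),(198.75,163),(246.25,133)],2);B=subpix(b,[(181.4,211.6),(271.4,198.4),(291.5,231.4),(194,248.5)],2)
print(fit([(a,M,A)],[517,-183,14]),fit([(b,M,B)],[517,-183,14]))
Mc=[(-55,-40,10),(-55,40,10),(55,40,10),(55,-40,10)]
A=subpix(a,[(302.4,220.1),(326.2,229.1),(312.9,253.7),(287,243.9)],2);B=subpix(b,[(226.9,190.9),(217.4,177.8),(247.6,171.5),(258.7,183)],2)
print(fit([(a,Mc,A)],[562,181,23]),fit([(b,Mc,B)],[562,181,23]))
E
```

```text
L 168 161 slope deg -0.67 y at x=0 77.41 at 60 76.7
R 173 172 slope deg -0.74 y at x=0 -81.15 at 60 -81.93
[[172.      117.     ]
 [354.85147 118.19894]]
(array([ 516.47, -185.12,   13.5 ]), array([ 0.2, -0.4, -0.2,  0.2,  0.1,  0.1, -0.1,  0.1])) (array([ 516.33, -184.  ,   13.54]), array([-0.3, -0.1,  0.1,  0.3,  0.6, -0.5, -0.4,  0.1]))
(array([562.82, 180.63,  22.85]), array([-0. ,  0.2,  0.4, -0.5,  0.3,  0.3, -0.7, -0.1])) (array([561.78, 181.57,  22.99]), array([-0.4, -0.6, -0.5,  0.6,  0.1,  0.4,  0.8, -0.4]))
```

```bash
python3 - <<'E'
from h import *
U=(516.0,-184.9,13.5); p0,e0=[515.42,-184.29,177.26],[180,-17.2,13.8]
for X,Z in((-51,14),(-51,4),(-51,-3.5)):
    p,e=tcp(U,X,0,Z,17.2); print(p,e); rel(p0,e0,p,e)
E
```

```text
[ 508.98 -186.58  151.26] [180.  -17.2  13.5]
linear [-0.0142  0.0007  0.0228] rot [-0.09 -0.    0.29]
[ 508.98 -186.58  141.26] [180.  -17.2  13.5]
linear [-0.0171  0.0007  0.0324] rot [-0.09 -0.    0.29]
[ 508.98 -186.58  133.76] [180.  -17.2  13.5]
linear [-0.0194  0.0007  0.0395] rot [-0.09 -0.    0.29]
```

Request:
{"name": "servo_tool", "arguments": {
  "fingers": [0.005, 0.005, 0.005, 0.005, 0.005, 0.005, 0.005, 0.005, 0.005, 0.005],
  "linear": [
    [-0.005, 0.0003, 0.008],
    [-0.01, 0.0007, 0.016],
    [-0.0142, 0.0007, 0.0228],
    [-0.0142, 0.0007, 0.0228],
    [-0.0142, 0.0007, 0.0228],
    [-0.015, 0.0007, 0.026],
    [-0.016, 0.0007, 0.029],
    [-0.0171, 0.0007, 0.0324],
    [-0.0171, 0.0007, 0.0324],
    [-0.0171, 0.0007, 0.0324]
  ],
  "rotation": [
    [0, 0, 0.1],
    [0, 0, 0.2],
    [-0.09, 0, 0.29],
    [-0.09, 0, 0.29],
    [-0.09, 0, 0.29],
    [-0.09, 0, 0.29],
    [-0.09, 0, 0.29],
    [-0.09, 0, 0.29],
    [-0.09, 0, 0.29],
    [-0.09, 0, 0.29]
  ]
}}

```text
time: 8.15
tool_pos: [508.7, -186.5, 141.2]
tcp_rot: [-180.0, -17.2, 13.5]
ft_force: [0.1, 1.0, -1.4]
finger_gap: 13.1
grip_force: 29.4
```

Request:
{"name": "servo_tool", "arguments": {
  "fingers": [0.005, 0.005, 0.005, 0.005, 0.005, 0.005, 0.005],
  "linear": [
    [-0.0004, 0, 0.0014],
    [-0.0009, 0, 0.0028],
    [-0.0013, 0, 0.0043],
    [-0.0017, 0, 0.0057],
    [-0.0022, 0, 0.0072],
    [-0.0022, 0, 0.0072],
    [-0.0022, 0, 0.0072]
  ],
  "rotation": [
    [0, 0, 0],
    [0, 0, 0],
    [0, 0, 0],
    [0, 0, 0],
    [0, 0, 0],
    [0, 0, 0],
    [0, 0, 0]
  ]
}}

```text
time: 8.85
tool_pos: [508.7, -186.4, 133.6]
tcp_rot: [-180.0, -17.2, 13.5]
ft_force: [0.3, 0.1, -1.9]
finger_gap: 13.0
grip_force: 29.4
```

```bash
python3 - <<'E'
from h import *
a=snap('scene','sc3')['frame'];b=snap('side','si3')['frame']
t=r.sense();print(t['tool_pos'],t['tcp_rot'],t['ft_force'],t['wrist_torque'])
def c(i,u,v,w,h,o=(400,300)): return cv2.resize(i[v:v+h,u:u+w],o,interpolation=cv2.INTER_CUBIC)
cv2.imwrite('pics/m3.png',np.hstack([c(a,200,115,80,60),c(b,172,170,106,80)])[:,:,::-1])
E
```

```text
[ 508.71278435 -186.44675427  133.67893978] [-179.98803734  -17.18860337   13.49516593] [ 0.35413406  0.03224256 -0.90378384] [ 0.09341133  0.24531453 -0.01410846]
```

View pics/m3.png

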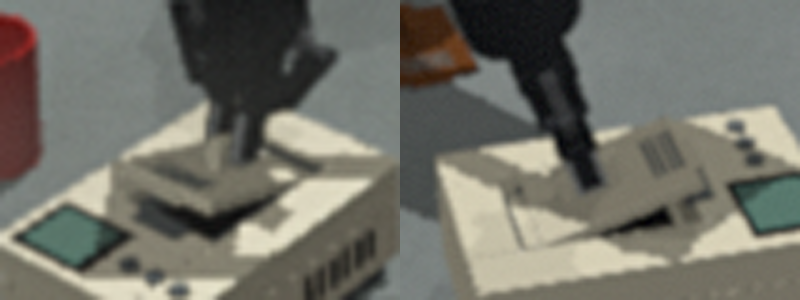

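Request:
{"name": "servo_tool", "arguments": {
  "fingers": [0.005, 0.005, 0.005, 0.005, 0.005, 0.005, 0.005, 0.005],
  "linear": [
    [-0.0019, 0, -0.0006],
    [-0.0038, 0, -0.0012],
    [-0.0057, 0, -0.0018],
    [-0.0076, 0, -0.0024],
    [-0.0095, 0, -0.003],
    [-0.0105, 0, -0.0033],
    [-0.0105, 0, -0.0033],
    [-0.0105, 0, -0.0033]
  ],
  "rotation": [
    [0, 0, 0],
    [0, 0, 0],
    [0, 0, 0],
    [0, 0, 0],
    [0, 0, 0],
    [0, 0, 0],
    [0, 0, 0],
    [0, 0, 0]
  ]
}}

```text
time: 9.75
tool_pos: [498.1, -189.1, 133.9]
tcp_rot: [180.0, -17.2, 13.5]
ft_force: [-1.6, -0.0, -0.4]
finger_gap: 13.4
grip_force: 29.4
```

Request:
{"name": "servo_tool", "arguments": {
  "fingers": [0.005, 0.005, 0.005, 0.005],
  "linear": [
    [-0.001, 0, -0.0003],
    [-0.0015, 0, -0.0005],
    [-0.0015, 0, -0.0005],
    [-0.0015, 0, -0.0005]
  ],
  "rotation": [
    [0, 0, 0],
    [0, 0, 0],
    [0, 0, 0],
    [0, 0, 0]
  ]
}}

```text
time: 10.15
tool_pos: [496.5, -189.5, 133.8]
tcp_rot: [-180.0, -17.2, 13.5]
ft_force: [-0.9, 1.0, -1.3]
finger_gap: 13.3
grip_force: 29.4
```

Request:
{"name": "servo_tool", "arguments": {
  "fingers": [0.005, 0.005, 0.005, 0.005],
  "linear": [
    [-0.0005, 0, -0.0002],
    [-0.001, 0, -0.0003],
    [-0.001, 0, -0.0003],
    [-0.001, 0, -0.0003]
  ],
  "rotation": [
    [0, 0, 0],
    [0, 0, 0],
    [0, 0, 0],
    [0, 0, 0]
  ]
}}

```text
time: 10.55
tool_pos: [495.5, -189.7, 133.8]
tcp_rot: [-180.0, -17.2, 13.5]
ft_force: [0.7, 0.9, -0.2]
finger_gap: 13.5
grip_force: 29.4
```

Request:
{"name": "servo_tool", "arguments": {
  "fingers": [0.005, 0.005, 0.005, 0.005],
  "linear": [
    [-0.0005, 0, -0.0002],
    [-0.001, 0, -0.0003],
    [-0.001, 0, -0.0003],
    [-0.001, 0, -0.0003]
  ],
  "rotation": [
    [0, 0, 0],
    [0, 0, 0],
    [0, 0, 0],
    [0, 0, 0]
  ]
}}

```text
time: 10.95
tool_pos: [494.8, -189.9, 134.1]
tcp_rot: [180.0, -17.2, 13.5]
ft_force: [3.7, 0.4, -0.3]
finger_gap: 13.4
grip_force: 29.3
```

Contact with the slot's front shows at about 4 N, at the depth the geometry predicted (lip edge about -66), so the lip is hooked with its tail up. Next I pivot it down.

```bash
python3 - <<'E'
from h import *
U=(516.0,-184.9,13.5); p,e=tcp(U,-51,0,-3.5,17.2)
p=p+rot(e).apply([-14,0,-4.4]); print(p,e)   # commanded now
print('lip X,Z now',rot([0,0,13.5]).inv().apply(p-tcp(U,0,0,0,17.2)[0]))
for X,Z,th in((-65.6,-2.6,13),(-65.8,-1.7,10),(-66,-1.1,7.5)):
    q,f=tcp(U,X,0,Z,th); print(q,f); rel(p,e,q,f)
E
```

```text
[ 494.71045927 -190.00581363  133.82331209] [180.  -17.2  13.5]
lip X,Z now [-6.56728367e+01  5.35354088e-03 -3.43668791e+00]
[ 498.04 -189.21  131.33] [180.  -13.   13.5]
linear [0.0025 0.     0.0034] rot [ 0.  -4.2 -0. ]
[ 500.02 -188.74  129.7 ] [180.  -10.   13.5]
linear [0.004  0.     0.0056] rot [-0.  -7.2 -0. ]
[ 501.53 -188.37  128.11] [180.   -7.5  13.5]
linear [0.005  0.     0.0075] rot [ 0.  -9.7 -0. ]
```

Request:
{"name": "servo_tool", "arguments": {
  "fingers": [0.005, 0.005, 0.005, 0.005, 0.005, 0.005],
  "linear": [
    [0.0008, 0, 0.0011],
    [0.0016, 0, 0.0022],
    [0.0025, 0, 0.0034],
    [0.0025, 0, 0.0034],
    [0.0025, 0, 0.0034],
    [0.0025, 0, 0.0034]
  ],
  "rotation": [
    [0, -1.4, 0],
    [0, -2.8, 0],
    [0, -4.2, 0],
    [0, -4.2, 0],
    [0, -4.2, 0],
    [0, -4.2, 0]
  ]
}}

```text
time: 11.55
tool_pos: [497.5, -189.0, 130.9]
tcp_rot: [-180.0, -13.0, 13.5]
ft_force: [0.1, 0.0, -1.4]
finger_gap: 13.1
grip_force: 29.5
```

```bash
python3 - <<'E'
from h import *
U=(516.0,-184.9,13.5); p,e=[498.04,-189.21,131.33],[180,-13,13.5]
for X,Z,th in((-66,-1.7,10),(-66.2,-1.1,7.5),(-66.2,-.9,6)):
    q,f=tcp(U,X,0,Z,th); print(q,f); rel(p,e,q,f)
E
```

```text
[ 499.82 -188.78  129.7 ] [180.  -10.   13.5]
linear [ 0.0014 -0.      0.002 ] rot [-0. -3. -0.]
[ 501.34 -188.42  128.11] [180.   -7.5  13.5]
linear [0.0026 0.     0.0039] rot [-0.  -5.5 -0. ]
[ 502.32 -188.18  126.96] [180.   -6.   13.5]
linear [ 0.0033 -0.      0.0052] rot [-0. -7. -0.]
```

Request:
{"name": "servo_tool", "arguments": {
  "fingers": [0.005, 0.005, 0.005, 0.005, 0.005, 0.005, 0.005],
  "linear": [
    [0.0007, 0, 0.001],
    [0.0014, 0, 0.002],
    [0.002, 0, 0.003],
    [0.0026, 0, 0.0039],
    [0.0026, 0, 0.0039],
    [0.0026, 0, 0.0039],
    [0.0026, 0, 0.0039]
  ],
  "rotation": [
    [0, -1.5, 0],
    [0, -3, 0],
    [0, -4.2, 0],
    [0, -5.5, 0],
    [0, -5.5, 0],
    [0, -5.5, 0],
    [0, -5.5, 0]
  ]
}}

```text
time: 12.25
tool_pos: [501.0, -188.3, 127.9]
tcp_rot: [-180.0, -7.5, 13.5]
ft_force: [0.2, -0.1, -0.8]
finger_gap: 13.5
grip_force: 29.5
```

Request:
{"name": "servo_tool", "arguments": {
  "fingers": [0.005, 0.005, 0.005, 0.005, 0.005],
  "linear": [
    [0.0004, 0, 0.0006],
    [0.0008, 0, 0.0012],
    [0.0008, 0, 0.0012],
    [0.0008, 0, 0.0012],
    [0.0008, 0, 0.0012]
  ],
  "rotation": [
    [0, -0.8, 0],
    [0, -1.5, 0],
    [0, -1.5, 0],
    [0, -1.5, 0],
    [0, -1.5, 0]
  ]
}}

```text
time: 12.75
tool_pos: [502.0, -188.1, 127.0]
tcp_rot: [-180.0, -6.0, 13.5]
ft_force: [0.5, 0.8, -1.5]
finger_gap: 13.3
grip_force: 29.5
```

```bash
python3 - <<'E'
from h import *
a=snap('scene','sc4')['frame'];b=snap('side','si4')['frame'];w=snap('wrist','w4')['frame']
t=r.sense();print(t['tool_pos'],t['tcp_rot'],t['ft_force'],t['wrist_torque'])
def c(i,u,v,w,h,o=(400,300)): return cv2.resize(i[v:v+h,u:u+w],o,interpolation=cv2.INTER_CUBIC)
cv2.imwrite('pics/m4.png',np.vstack([np.hstack([c(a,200,115,80,60),c(b,172,170,106,80)]),c(w,0,50,512,192,(800,300))])[:,:,::-1])
E
```

```text
[ 501.99103624 -188.15486387  127.01090635] [-179.99970748   -6.00139675   13.49127763] [-0.50980094  0.04966479 -1.00243586] [ 0.09170852  0.04428143 -0.00737303]
```

View pics/m4.png

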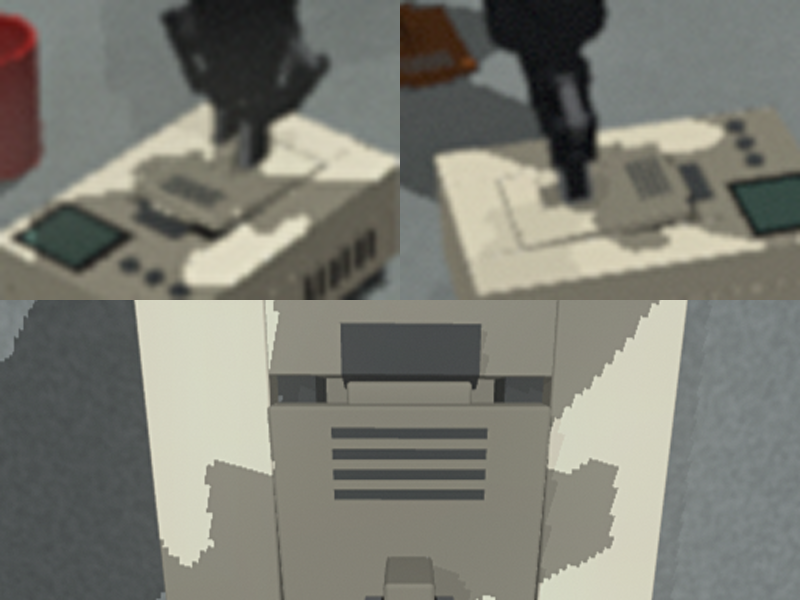

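The cover sits square in the bay. Its tail tongue (crop 348–472, about 390) is just above the catch (340–480, about 350), and the lip side shows only a seam. I lower it until the tail feels the ramp.

Request:
{"name": "servo_tool", "arguments": {
  "fingers": [0.005, 0.005, 0.005, 0.005],
  "linear": [
    [0.0003, 0, 0.0004],
    [0.0005, 0, 0.0008],
    [0.0005, 0, 0.0008],
    [0.0005, 0, 0.0008]
  ],
  "rotation": [
    [0, -0.5, 0],
    [0, -1, 0],
    [0, -1, 0],
    [0, -1, 0]
  ]
}}

```text
time: 13.3
tool_pos: [502.7, -188.0, 126.2]
tcp_rot: [-180.0, -5.0, 13.5]
ft_force: [-1.3, 0.3, -0.4]
finger_gap: 13.1
grip_force: 29.5
```

Request:
{"name": "servo_tool", "arguments": {
  "fingers": [0.005, 0.005, 0.005, 0.005],
  "linear": [
    [0.0002, 0, 0.0004],
    [0.0003, 0, 0.0006],
    [0.0003, 0, 0.0006],
    [0.0003, 0, 0.0006]
  ],
  "rotation": [
    [0, -0.4, 0],
    [0, -0.7, 0],
    [0, -0.7, 0],
    [0, -0.7, 0]
  ]
}}

```text
time: 13.7
tool_pos: [503.0, -187.9, 125.8]
tcp_rot: [180.0, -4.3, 13.5]
ft_force: [-1.7, -0.1, 0.5]
finger_gap: 13.6
grip_force: 29.8
```

Request:
{"name": "servo_tool", "arguments": {
  "fingers": [0.02, 0.03, 0.04, 0.04, 0.04, 0.04, 0.04, 0.04, 0.04, 0.04],
  "linear": [
    [0, 0, 0],
    [0, 0, 0],
    [0, 0, 0],
    [0, 0, 0],
    [0, 0, -0.01],
    [0, 0, -0.025],
    [0, 0, -0.045],
    [0, 0, -0.06],
    [0, 0, -0.06],
    [0, 0, -0.06]
  ],
  "rotation": [
    [0, 0, 0],
    [0, 0, 0],
    [0, 0, 0],
    [0, 0, 0],
    [0, 0, 0],
    [0, 0, 0],
    [0, 0, 0],
    [0, 0, 0],
    [0, 0, 0],
    [0, 0, 0]
  ]
}}

```text
time: 14.7
tool_pos: [498.9, -189.2, 186.2]
tcp_rot: [179.9, -4.4, 13.5]
ft_force: [-0.5, 0.3, -0.6]
finger_gap: 40.2
grip_force: 0.0
```

```bash
python3 - <<'E'
from h import *
a=snap('scene','sc5')['frame'];b=snap('side','si5')['frame'];w=snap('wrist','w5')['frame']
t=r.sense();print(t['tool_pos'],t['tcp_rot'],t['ft_force'],t['finger_gap'])
def c(i,u,v,w,h,o=(400,300)): return cv2.resize(i[v:v+h,u:u+w],o,interpolation=cv2.INTER_CUBIC)
cv2.imwrite('pics/m5.png',np.vstack([np.hstack([c(a,200,115,80,60),c(b,172,170,106,80)]),c(w,0,50,512,192,(800,300))])[:,:,::-1])
# commanded pose and press target
U=(516.0,-184.9,13.5); q,f=[502.32,-188.18,126.96],[180,-6,13.5]
p,e=after(q,f,[.0005,0,.0008],[0,-1,0]); p,e=after(p,e,[.0003,0,.0006],[0,-.7,0]); p,e=after(p,e,[0,0,-.06],[0,0,0]); print(p,e)
# press: fingertips 19mm ahead of TCP, vertical tool above unit x 40, z 20 -> TCP +60
Ru=rot([0,0,13.5]); 
for z in(45,): 
    g=np.array([516,-184.9,90])+Ru.apply([40.5,0,z]); print(g); rel(p,e,g,[180,0,13.5])
E
```

```text
[ 497.99517537 -188.62103668  184.35708837] [-179.92928067   -4.21885965   13.49233677] [ 0.01941548  0.62664796 -1.1181114 ] 40.134751645241536
[ 498.85 -189.01  185.48] [180.   -4.3  13.5]
[ 555.38098178 -175.44546276  135.        ]
linear [0.0542 0.     0.0547] rot [ 0.  -4.3  0. ]
```

View pics/m5.png

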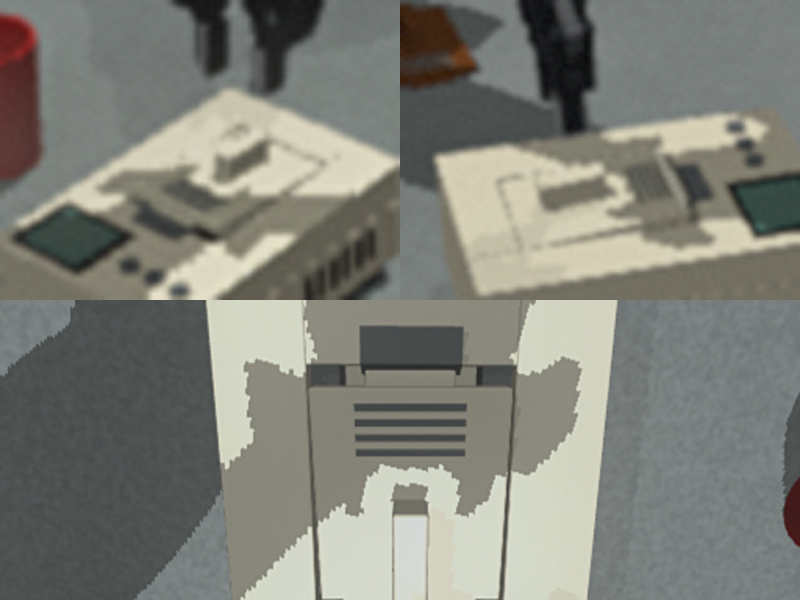

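The cover stays hooked by itself, with its tail tongue (crop 410,378) resting against the catch. I close the fingers and move over the press point.

Request:
{"name": "servo_tool", "arguments": {
  "fingers": [0.0, 0.0, 0.0, 0.0, 0.0, 0.0, 0.0, 0.0, 0.0, 0.0],
  "linear": [
    [0.01, 0, 0],
    [0.025, 0, 0.004],
    [0.04, 0, 0.01],
    [0.05, 0, 0.02],
    [0.0542, 0, 0.03],
    [0.0542, 0, 0.038],
    [0.0542, 0, 0.046],
    [0.0542, 0, 0.052],
    [0.0542, 0, 0.0547],
    [0.0542, 0, 0.0547]
  ],
  "rotation": [
    [0, -1, 0],
    [0, -2, 0],
    [0, -3, 0],
    [0, -4.3, 0],
    [0, -4.3, 0],
    [0, -4.3, 0],
    [0, -4.3, 0],
    [0, -4.3, 0],
    [0, -4.3, 0],
    [0, -4.3, 0]
  ]
}}

```text
time: 15.85
tool_pos: [554.7, -175.5, 134.7]
tcp_rot: [-180.0, 0.0, 13.5]
ft_force: [0.6, -0.1, 0.3]
finger_gap: -0.1
grip_force: 0.0
```

Request:
{"name": "servo_tool", "arguments": {
  "fingers": [0.0, 0.0, 0.0, 0.0, 0.0, 0.0],
  "linear": [
    [0, 0, 0.001],
    [0, 0, 0.002],
    [0, 0, 0.003],
    [0, 0, 0.004],
    [0, 0, 0.005],
    [0, 0, 0.005]
  ],
  "rotation": [
    [0, 0, 0],
    [0, 0, 0],
    [0, 0, 0],
    [0, 0, 0],
    [0, 0, 0],
    [0, 0, 0]
  ]
}}

```text
time: 16.45
tool_pos: [555.0, -175.3, 129.8]
tcp_rot: [-180.0, 0.0, 13.5]
ft_force: [0.0, 0.1, 0.2]
finger_gap: 0.2
grip_force: 0.0
```

Request:
{"name": "servo_tool", "arguments": {
  "fingers": [0.0, 0.0, 0.0, 0.0, 0.0, 0.0],
  "linear": [
    [0, 0, 0.001],
    [0, 0, 0.002],
    [0, 0, 0.003],
    [0, 0, 0.004],
    [0, 0, 0.004],
    [0, 0, 0.004]
  ],
  "rotation": [
    [0, 0, 0],
    [0, 0, 0],
    [0, 0, 0],
    [0, 0, 0],
    [0, 0, 0],
    [0, 0, 0]
  ]
}}

```text
time: 17.05
tool_pos: [555.2, -175.4, 126.2]
tcp_rot: [180.0, -0.0, 13.5]
ft_force: [-0.5, -0.5, 1.5]
finger_gap: -0.0
grip_force: 0.7
```

Request:
{"name": "servo_tool", "arguments": {
  "fingers": [0.0, 0.0, 0.0, 0.0],
  "linear": [
    [0, 0, 0.001],
    [0, 0, 0.002],
    [0, 0, 0.002],
    [0, 0, 0.002]
  ],
  "rotation": [
    [0, 0, 0],
    [0, 0, 0],
    [0, 0, 0],
    [0, 0, 0]
  ]
}}

```text
time: 17.45
tool_pos: [555.2, -175.5, 124.4]
tcp_rot: [180.0, -0.0, 13.5]
ft_force: [-1.9, 0.7, 5.5]
finger_gap: -0.3
grip_force: 2.5
```

Request:
{"name": "servo_tool", "arguments": {
  "fingers": [0.0, 0.0, 0.0, 0.0],
  "linear": [
    [0, 0, 0.001],
    [0, 0, 0.001],
    [0, 0, 0.001],
    [0, 0, 0.001]
  ],
  "rotation": [
    [0, 0, 0],
    [0, 0, 0],
    [0, 0, 0],
    [0, 0, 0]
  ]
}}

```text
time: 17.85
tool_pos: [555.3, -175.5, 123.5]
tcp_rot: [180.0, -0.0, 13.5]
ft_force: [-2.2, 0.4, 7.8]
finger_gap: 0.1
grip_force: 3.3
```

Request:
{"name": "servo_tool", "arguments": {
  "fingers": [0.0, 0.0, 0.0, 0.0],
  "linear": [
    [0, 0, 0.001],
    [0, 0, 0.0015],
    [0, 0, 0.0015],
    [0, 0, 0.0015]
  ],
  "rotation": [
    [0, 0, 0],
    [0, 0, 0],
    [0, 0, 0],
    [0, 0, 0]
  ]
}}

```text
time: 18.25
tool_pos: [555.4, -175.6, 122.3]
tcp_rot: [180.0, -0.0, 13.5]
ft_force: [-3.5, 1.8, 9.0]
finger_gap: -0.0
grip_force: 4.3
```

Request:
{"name": "servo_tool", "arguments": {
  "fingers": [0.0, 0.0, 0.0, 0.0],
  "linear": [
    [0, 0, 0.001],
    [0, 0, 0.0015],
    [0, 0, 0.0015],
    [0, 0, 0.0015]
  ],
  "rotation": [
    [0, 0, 0],
    [0, 0, 0],
    [0, 0, 0],
    [0, 0, 0]
  ]
}}

```text
time: 18.65
tool_pos: [555.5, -175.7, 121.1]
tcp_rot: [180.0, -0.0, 13.5]
ft_force: [-3.5, 1.1, 9.8]
finger_gap: -0.3
grip_force: 4.9
```

Request:
{"name": "servo_tool", "arguments": {
  "fingers": [0.0, 0.0, 0.0, 0.0],
  "linear": [
    [0, 0, 0.001],
    [0, 0, 0.0015],
    [0, 0, 0.0015],
    [0, 0, 0.0015]
  ],
  "rotation": [
    [0, 0, 0],
    [0, 0, 0],
    [0, 0, 0],
    [0, 0, 0]
  ]
}}

```text
time: 19.05
tool_pos: [555.6, -175.7, 119.9]
tcp_rot: [179.9, -0.1, 13.5]
ft_force: [-4.0, 0.7, 10.9]
finger_gap: -0.3
grip_force: 5.6
```

Request:
{"name": "servo_tool", "arguments": {
  "fingers": [0.0, 0.0, 0.0, 0.0],
  "linear": [
    [0, 0, 0.001],
    [0, 0, 0.0015],
    [0, 0, 0.0015],
    [0, 0, 0.0015]
  ],
  "rotation": [
    [0, 0, 0],
    [0, 0, 0],
    [0, 0, 0],
    [0, 0, 0]
  ]
}}

```text
time: 19.45
tool_pos: [555.7, -175.8, 118.6]
tcp_rot: [179.9, -0.1, 13.5]
ft_force: [-4.3, 1.2, 11.9]
finger_gap: -0.1
grip_force: 6.2
```

Request:
{"name": "servo_tool", "arguments": {
  "fingers": [0.0, 0.0, 0.0, 0.0],
  "linear": [
    [0, 0, 0.001],
    [0, 0, 0.0015],
    [0, 0, 0.0015],
    [0, 0, 0.0015]
  ],
  "rotation": [
    [0, 0, 0],
    [0, 0, 0],
    [0, 0, 0],
    [0, 0, 0]
  ]
}}

```text
time: 19.85
tool_pos: [555.7, -175.6, 116.1]
tcp_rot: [180.0, -0.1, 13.5]
ft_force: [-1.1, -0.5, 6.5]
finger_gap: 0.1
grip_force: 3.1
```

Request:
{"name": "servo_tool", "arguments": {
  "fingers": [0.0, 0.0, 0.0, 0.0],
  "linear": [
    [0, 0, 0.001],
    [0, 0, 0.0015],
    [0, 0, 0.0015],
    [0, 0, 0.0015]
  ],
  "rotation": [
    [0, 0, 0],
    [0, 0, 0],
    [0, 0, 0],
    [0, 0, 0]
  ]
}}

```text
time: 20.25
tool_pos: [555.7, -175.6, 115.0]
tcp_rot: [179.9, -0.1, 13.5]
ft_force: [-1.9, 1.5, 9.6]
finger_gap: -0.2
grip_force: 4.5
```

The force dropped from 12 to 6.5 N, so the catch has snapped over. Now I bring it up to about 20 N.

Request:
{"name": "servo_tool", "arguments": {
  "fingers": [0.0, 0.0, 0.0, 0.0],
  "linear": [
    [0, 0, 0.001],
    [0, 0, 0.002],
    [0, 0, 0.002],
    [0, 0, 0.002]
  ],
  "rotation": [
    [0, 0, 0],
    [0, 0, 0],
    [0, 0, 0],
    [0, 0, 0]
  ]
}}

```text
time: 20.65
tool_pos: [555.8, -175.6, 113.5]
tcp_rot: [179.9, -0.1, 13.5]
ft_force: [-4.0, 0.9, 13.0]
finger_gap: 0.1
grip_force: 6.4
```

Request:
{"name": "servo_tool", "arguments": {
  "fingers": [0.0, 0.0, 0.0, 0.0],
  "linear": [
    [0, 0, 0.001],
    [0, 0, 0.0015],
    [0, 0, 0.0015],
    [0, 0, 0.0015]
  ],
  "rotation": [
    [0, 0, 0],
    [0, 0, 0],
    [0, 0, 0],
    [0, 0, 0]
  ]
}}

```text
time: 21.05
tool_pos: [555.8, -175.7, 112.3]
tcp_rot: [179.9, -0.1, 13.5]
ft_force: [-5.5, 1.7, 16.5]
finger_gap: -0.2
grip_force: 7.8
```

Request:
{"name": "servo_tool", "arguments": {
  "fingers": [0.0, 0.0, 0.0, 0.0],
  "linear": [
    [0, 0, 0.001],
    [0, 0, 0.0015],
    [0, 0, 0.0015],
    [0, 0, 0.0015]
  ],
  "rotation": [
    [0, 0, 0],
    [0, 0, 0],
    [0, 0, 0],
    [0, 0, 0]
  ]
}}

```text
time: 21.45
tool_pos: [555.8, -175.7, 111.2]
tcp_rot: [179.9, -0.1, 13.5]
ft_force: [-6.5, 2.7, 19.1]
finger_gap: 0.1
grip_force: 9.2
```

Request:
{"name": "servo_tool", "arguments": {
  "fingers": [0.0, 0.0, 0.0, 0.0],
  "linear": [
    [0, 0, 0.0002],
    [0, 0, 0.0005],
    [0, 0, 0.0005],
    [0, 0, 0.0005]
  ],
  "rotation": [
    [0, 0, 0],
    [0, 0, 0],
    [0, 0, 0],
    [0, 0, 0]
  ]
}}

```text
time: 21.85
tool_pos: [555.8, -175.7, 110.8]
tcp_rot: [179.9, -0.1, 13.5]
ft_force: [-8.4, 1.7, 18.7]
finger_gap: 0.0
grip_force: 9.7
```

Request:
{"name": "servo_tool", "arguments": {
  "fingers": [0.0, 0.0, 0.0, 0.0, 0.0, 0.0, 0.0, 0.0, 0.0, 0.0],
  "linear": [
    [0, 0, -0.003],
    [0, 0, -0.006],
    [0, 0, -0.01],
    [0, 0, -0.02],
    [0, 0, -0.035],
    [0, 0, -0.055],
    [0, 0, -0.08],
    [0, 0, -0.1],
    [0, 0, -0.1],
    [0, 0, -0.1]
  ],
  "rotation": [
    [0, 0, 0],
    [0, 0, 0],
    [0, 0, 0],
    [0, 0, 0],
    [0, 0, 0],
    [0, 0, 0],
    [0, 0, 0],
    [0, 0, 0],
    [0, 0, 0],
    [0, 0, 0]
  ]
}}

```text
time: 22.85
tool_pos: [555.5, -175.5, 209.3]
tcp_rot: [180.0, -0.1, 13.5]
ft_force: [-0.9, 0.3, -0.6]
finger_gap: -0.1
grip_force: 0.0
```

```bash
python3 - <<'E'
from h import *
a=snap('scene','sc6')['frame'];b=snap('side','si6')['frame'];w=snap('wrist','w6')['frame']
t=r.sense();print(t['tool_pos'],t['ft_force'],t['time'])
def c(i,u,v,w,h,o=(400,300)): return cv2.resize(i[v:v+h,u:u+w],o,interpolation=cv2.INTER_CUBIC)
cv2.imwrite('pics/m6.png',np.vstack([np.hstack([c(a,200,115,80,60),c(b,172,170,106,80)]),c(w,0,50,512,192,(800,300))])[:,:,::-1])
E
```

```text
[ 554.36202484 -175.09714595  207.07703848] [-0.71757724  0.04492838  0.28448529] 23.0
```

View pics/m6.png

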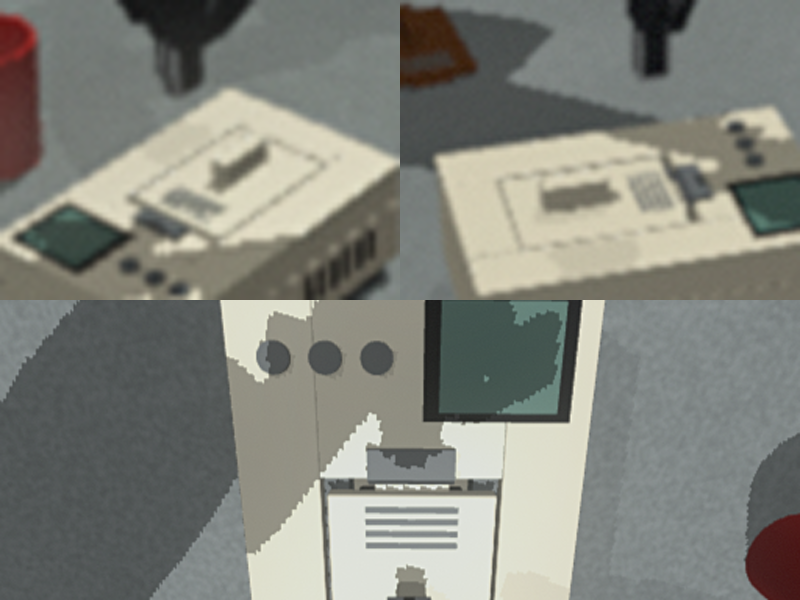

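The cover is flush in all views: the seam is even all round, and the catch (crop 367–455, 449–485) sits over the tail tongue. The press went from 12 N down to 6.5 N at the snap, then up to about 19 N. I'm handing in.

```bash
python3 -c "
from bench import r
print(r.hand_in())"
```

```text
the job is handed in; nothing more can be done
None
```

The battery cover is hooked, snapped under the catch and flush in all three camera views, with at most about 21 N read at the wrist and the bystanders untouched; the job is handed in, and no verdict came back.

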